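# Empty the bolted sample bin

## Task

Draw back the red bolt and open the sample bin's clear sprung flap using the orange prop itself: stand the prop upright on the bin's deck so that it holds the flap wide open on its own, let go, and then take every sample jar out of the well and stand it upright in the white tray. When all the jars are in the tray, take the prop away so that the flap closes fully, stand the prop upright back on its green mat, and slide the bolt fully home again. Leave the solvent bottle, the beaker and the vial rack alone.

Things in the scene. Friction and masses are not known exactly. Their poses are not given: they have to be found in the camera images.
- bin: White sample bin fixed to the bench, 260 (x) x 200 (y) x 110 mm high; origin: centre of its underside, z up. Its -x end is a recessed deck (x -130 to -42 mm, y -100 to 92, surface 95 mm high, walled on its +y side only); its +x end an open well, inside x -34 to 122, y -92 to 92 mm. Walls 8 mm thick, 110 mm high; the +y wall is at y 92 to 100 along deck and well. The flap covers both.
- well_floor (a point): Centre of the flat pan in the bin's well where the jars stand, 50 mm above the bench (60 mm below the rim); axes as the bin's. The pan is 106 (x) x 122 mm (y), bounded by grey kerbs 14 mm high that fill the rest of the well's floor out to its walls.
- deck_stop (a point): Middle of the foot of the -y face of the orange stop rail on the deck (bin x -79, y 10, height 95 mm); axes as the bin's. The rail is 8 mm high, 6 mm thick, 74 mm long along x. The prop's foot stands on the deck on the -y side of this face, which keeps it from sliding away from the hinge.
- flap (a joint): Angle of the clear flap with blue edges (rad): 0 shut (flat), opens upward to 2.3. A sheet 260 (bin x) x 227 x 6 mm, underside 110 mm above the bench when shut, hinged along bin x at bin y -92; shut, its free edge overhangs the bin's +y wall by 35 mm. Spring and weight close it (0.24 N m shut, 0.14 upright, 0.08 at 2.0 rad); it never stays open by itself; the shot bolt holds it down.
- flap_lip (a point): Middle of the thickness of the flap's free edge, the lip to lift from below, at the deck's middle (bin x = -86 mm; at y = 135, height 113 mm when shut); moves with the flap, 227 mm from the hinge.
- flap_hinge (a point): Fixed point on the flap's hinge axis at the deck's middle (bin x -86, y -92, height 110 mm), level with the sheet's underside; axes as the bin's: x along the hinge axis, y towards the lip, z up.
- bolt (a joint): Travel of the steel bolt (m): 0 fully home (its rod lies 30 mm over the flap's top, through the keeper, and stops it rising), 0.045 fully drawn, clear of the flap. Drawing moves it along the bin's +y, away from the bin. It stays where it is left; about 2 N of friction. It starts within 8 mm of home.
- bolt_knob (a point): Centre of the bolt's upright red grip, 12 (bin x) x 24 (bin y) x 32 mm high (from 129 to 161 mm above the bench); moves with the bolt. At home it is at bin x 95, y 165 mm; the bracket's plate under it is 117 mm above the bench.
- mat: Green mat fixed to the bench, 130 x 150 x 3 mm, the prop's home; origin at the centre of its underside, axes along its sides.
- prop_grip (a point): Point on the axis of the orange prop's upright post, 108 mm above the underside of its foot (post top at 125). Prop about 0.42 kg, upright on the mat at the start; z up. The post is 20 mm (prop x, the side to grip across) by 24 mm (y). Steel foot plate 50 (x) x 85 x 10 mm, reaching from 30 mm on the nose's side (-y) to 55 mm on the other side (+y) of the post's axis.
- prop_nose (a point): End of the prop's level nose, top edge, 82 mm above its underside and 75 mm from the post's axis; axes as the prop's. The nose is 20 mm wide, 12 thick and points to prop -y. In use it points at the hinge (prop y along bin y): it goes under the lip, lifts and pushes the flap up past upright; then the foot stands on the deck by the stop and the flap leans on the nose's end at about 2.0 rad.
- tray: White open tray fixed to the bench, 170 x 200 mm, walls 20 mm high and 6 mm thick, floor 6 mm thick; origin at the centre of its underside, axes along its sides.
- jar0_center (a point): Sample jar: cylinder 36 mm in diameter and 50 mm tall, about 70 g, amber glass with a white label band and a blue cap; heavy base. Grasp it by its round side, in its upper half in the well to keep fingertips above the kerbs. This point is its centre, half-way up; z is its axis. Two to four jars are present in a run, standing in the well at the start; None if absent.
- jar1_center (a point): Sample jar: cylinder 36 mm in diameter and 50 mm tall, about 70 g, amber glass with a white label band and a blue cap; heavy base. Grasp it by its round side, in its upper half in the well to keep fingertips above the kerbs. This point is its centre, half-way up; z is its axis. Two to four jars are present in a run, standing in the well at the start; None if absent.
- jar2_center (a point): Sample jar: cylinder 36 mm in diameter and 50 mm tall, about 70 g, amber glass with a white label band and a blue cap; heavy base. Grasp it by its round side, in its upper half in the well to keep fingertips above the kerbs. This point is its centre, half-way up; z is its axis. Two to four jars are present in a run, standing in the well at the start; None if absent.
- jar3_center (a point): Sample jar: cylinder 36 mm in diameter and 50 mm tall, about 70 g, amber glass with a white label band and a blue cap; heavy base. Grasp it by its round side, in its upper half in the well to keep fingertips above the kerbs. This point is its centre, half-way up; z is its axis. Two to four jars are present in a run, standing in the well at the start; None if absent.
- solvent: Bystander: clear solvent bottle 80 mm in diameter, 170 mm tall; origin at the centre of its underside.
- beaker: Bystander: glass beaker 70 mm in diameter, 85 mm tall; origin at the centre of its underside.
- rack: Bystander: white rack of small blue-capped vials, 110 x 160 x 46 mm; origin at the centre of its underside.
Things that resemble listed ones, but are neither listed nor needed, are in the scene too. There is more than one size of the part that bears prop_grip; the job needs the larger. There is more than one size of the mat; the one meant has the size given above.

How it is judged:
On the way, in this order (a step that is already met when the one before it is completed fails the run):
1. the bolt is drawn back clear of the flap (value of joint bolt above 0.036 m), for 0.2 s.
2. the flap stands wide open (over 63 degrees), held by the upright prop on the deck, with the robot touching nothing (value of joint flap above 1.1 rad and x of prop_grip in the frame of bin between -0.135 and -0.04 m and y of prop_grip in the frame of bin between -0.1 and 0.1 m and z of prop_grip in the frame of bin between 0.19 and 0.22 m and angle between prop_grip's own z axis and vertical below 0.12 rad and contact force between each of the fingers, the arm and anything else below 0.1 N), for 0.5 s.
3. every jar stands upright in the tray, the flap still open (x of jar0_center in the frame of tray between -0.085 and 0.085 m and y of jar0_center in the frame of tray between -0.1 and 0.1 m and z of each of jar0_center, jar1_center, jar2_center, jar3_center in the frame of tray below 0.045 m and angle between each of jar0_center, jar1_center, jar2_center, jar3_center's own z axis and vertical below 0.15 rad and x of jar1_center in the frame of tray between -0.085 and 0.085 m and y of jar1_center in the frame of tray between -0.1 and 0.1 m and x of jar2_center in the frame of tray between -0.085 and 0.085 m and y of jar2_center in the frame of tray between -0.1 and 0.1 m and x of jar3_center in the frame of tray between -0.085 and 0.085 m and y of jar3_center in the frame of tray between -0.1 and 0.1 m and value of joint flap above 0.9 rad), for 0.3 s.
4. the flap is shut again, the prop taken away (value of joint flap below 0.04 rad), for 0.3 s.
At the end, for the whole second after the job is handed in: Every jar present stands upright (within 9 degrees) in the tray; flap shut (under 0.04 rad), bolt home (within 5 mm); prop upright on the green mat (post axis within 50 mm of its centre along the short side, 60 mm along the long one); bystanders not moved more than 3 cm (x of jar0_center in the frame of tray between -0.085 and 0.085 m and y of jar0_center in the frame of tray between -0.1 and 0.1 m and z of each of jar0_center, jar1_center, jar2_center, jar3_center in the frame of tray below 0.045 m and angle between each of jar0_center, jar1_center, jar2_center, jar3_center's own z axis and vertical below 0.15 rad and x of jar1_center in the frame of tray between -0.085 and 0.085 m and y of jar1_center in the frame of tray between -0.1 and 0.1 m and x of jar2_center in the frame of tray between -0.085 and 0.085 m and y of jar2_center in the frame of tray between -0.1 and 0.1 m and x of jar3_center in the frame of tray between -0.085 and 0.085 m and y of jar3_center in the frame of tray between -0.1 and 0.1 m and value of joint flap below 0.04 rad and value of joint bolt below 0.005 m and x of prop_grip in the frame of mat between -0.05 and 0.05 m and y of prop_grip in the frame of mat between -0.06 and 0.06 m and z of prop_grip in the frame of mat below 0.118 m and angle between prop_grip's own z axis and vertical below 0.1 rad and linear speed of each of solvent, beaker, rack below 0.02 m/s); the robot touches nothing.
It fails at once if the solvent bottle is disturbed (moved more than 3 cm) (distance of solvent from where it was at the start of the episode above 0.03 m).
It fails at once if the beaker is disturbed (moved more than 3 cm) (distance of beaker from where it was at the start of the episode above 0.03 m).
It fails at once if the vial rack is disturbed (moved more than 3 cm) (distance of rack from where it was at the start of the episode above 0.03 m).
Of jar0, jar1, jar2, jar3 only 2 to 4 are there at a start; the rules pass over those that are not, and their reading is None.
At some moment in a run one of jar0, jar1, jar2, jar3 may be knocked a few centimetres aside while the robot is not near it.
It also fails if it takes over 210 s, if anything falls off the work surface, if the arm or the gripper's body presses on something with over 40 N, if the wrist force passes 120 N, or if a joint passes its speed limit or range.

## Robot

A 6-joint arm with a two-finger parallel gripper is mounted at the origin on the work surface. World frame = base frame: x ahead of the robot, y to its left, z up, the work surface at z = 0. Lengths are in m, angles in rad, forces in N, time in s.
With the tool pointing down it reaches from about 0.275 to 0.825 m from the base axis. Payload 4.9 kg.
Tool frame: the origin (TCP) lies midway between the tips of the shut fingers; the grasp point (between the pads) lies 19 mm behind it (bot.grip_depth is the distance from the TCP to the grasp point, in m); z points along the fingers, y is the line along which they close (so a half turn about z gives the same grasp; the last joint's range is limited). The gripper opens to 85 mm and grips with 20 to 120 N. Pads are 22 mm wide; open, the fingers measure 114 mm over their backs; the gripper's body (76 mm by 85 mm) begins 54 mm behind the grasp point. The pads swing forward as they close: fully open they stand 13 mm farther back than shut.
Start: joints at [-0.134, 0.326, -0.193, 1.052, 0, 1.437], TCP at [0.55, 0, 0.231] pointing down, gripper open.
Joint ranges: [-2.65, 2.65], [-0.97, 1.79], [-1.3, 1.35], [-1.93, 2.1], [-1.47, 1.37], [-3.14, 3.14]. Speed limits (rad/s): [2.57, 2.57, 3.14, 3.14, 3.14, 3.14].

## Interface

Orientations are given as a unit quaternion [w, x, y, z].
In Python, from cell import bot gives the robot as it stands. Calls block until the motion is done:
- bot.move_pose(position, orientation): joint-space move of the TCP to a pose.
- bot.move_linear(position, speed=0.15, rotation=None, until_force=None): straight line of the TCP; rotation=None keeps the orientation; speed is the mean speed in m/s. With until_force (N) it stops when the force on the tool has changed by that much, and returns True; else False.
- bot.goto_joints(angles): joint-space move.
- bot.set_gripper(opening, grasp_force=None): opening from 0.0 (shut) to 1.0 (fully open); grasp_force is the grip in N (None keeps the last); returns when the fingers have stopped.
- bot.wait(seconds).
- bot.solve_ik(position, orientation): joint angles nearest the present ones, or None.
- bot.camera(name): name is "scene" or "side" or "wrist"; returns the picture (420x560x3 uint8, red, green, blue); there is no depth.
- bot.calibration(name): a dict with "mtx" (3x3 intrinsics, pixels), "k1" (the pictures are not rectified: a ray, as slopes to the right and down, at radius r is drawn at 1 + k1 r^2 times it, then the intrinsics apply), "extrinsics" (4x4, takes a point from world to camera coordinates); the wrist camera has in their place "hand_eye" (4x4, takes a point from camera to tool coordinates, whose origin is the TCP and whose axes are the flange's). Camera axes: x right, y down, z forward; pixel columns grow to the right and rows downward; lengths in m; the calibration is good to about 2 mm. A picture is of the moment at which its call begins: read the wrist's pose just before it. calibration takes no time and is no camera call.
A pose or a line that the arm cannot do raises bot.PlanningError and nothing moves.
- bot.close_job(): hands the job in; it is judged then, once.
Trained networks look in the newest picture that a camera, given by its name, has taken for a name from the list of things; names that differ only in an ending like _2 or _b are one class to them, and where a whole thing is asked for, a point or a joint stands for the part that bears it (a point fixed in the world has none). Each returns a list of dicts, best first, with "confidence" (0 to 1); they miss things now and then, are a little off and sometimes report something else, mostly with a low value. They report only what shows in the picture. A call takes as long as a camera call. They do not tell look-alikes from the thing itself.
- bot.search_frame(camera, thing): "bbox" ([left, top, width, height] in pixels, round what is visible of it).
Readings, each from a call of its own:
- bot.read_clock(): time.
- bot.read_joint_positions(): joint angles.
- bot.read_joint_vel(): joint speeds.
- bot.read_joint_efforts(): joint torques, N m.
- bot.read_position(): TCP position.
- bot.read_tool_rot(): TCP orientation.
- bot.read_ft_force(): force on the tool from outside, world axes, zero at the start.
- bot.read_moment(): the same for the moment, N m.
- bot.read_gripper_width(): opening from 0.0 (shut) to 1.0 (fully open).
- bot.read_finger_force(): force on a finger pad.
Only numpy, scipy, OpenCV 4.12 (cv2) and the standard library are available. Lean on these libraries where they do the work, as an engineer would, in place of code of your own. Each camera call takes 0.05 s, during which the arm holds its last target. There are 200 camera calls.

## Working session

There is one attempt and no reset: what is moved stays moved. The work goes in short steps, each a Python script; the robot and the scene stay as the last script left them, time stands still between calls to the robot, and variables do not carry over. Pictures are saved under pics/ and viewed, at most 14 in all, crops included, and the job is handed in when it is done.

```bash
ls; mkdir -p pics
python3 - <<'E'
from cell import bot
import cv2,numpy as np
for c in ["scene","side","wrist"]:
    im=bot.camera(c); cv2.imwrite(f"pics/{c}0.png",im[:,:,::-1])
    cal=bot.calibration(c); print(c,{k:np.round(v,4).tolist() for k,v in cal.items()})
    if c!="wrist":
        for t in ["bin","mat","prop_grip","tray","jar0_center","bolt_knob","flap","solvent","beaker","rack"]:
            print(t,[(np.round(d["bbox"]).astype(int).tolist(),round(d["confidence"],2)) for d in bot.search_frame(c,t)][:5])
E
```

```text
pics
scene {'mtx': [[427.9402, 0.0, 280.999], [0.0, 427.9402, 199.8967], [0.0, 0.0, 1.0]], 'k1': -0.0332, 'extrinsics': [[-0.4263, 0.9045, -0.0121, 0.2115], [0.6939, 0.3184, -0.6459, -0.2708], [-0.5803, -0.2838, -0.7633, 1.4536], [0.0, 0.0, 0.0, 1.0]]}
bin [([142, 152, 131, 116], 0.83)]
mat [([399, 178, 87, 69], 0.94), ([274, 205, 62, 53], 0.62)]
prop_grip [([281, 194, 43, 52], 0.94), ([355, 182, 17, 37], 0.67)]
tray [([340, 238, 100, 89], 0.83)]
jar0_center [([137, 150, 136, 115], 0.46)]
bolt_knob [([210, 227, 49, 29], 0.85)]
flap [([139, 150, 128, 99], 0.83)]
solvent [([231, 274, 40, 60], 0.85), ([191, 268, 33, 44], 0.6)]
beaker [([192, 268, 32, 41], 0.96)]
rack [([296, 294, 82, 69], 0.57)]
side {'mtx': [[481.5184, 0.0, 275.5112], [0.0, 481.5184, 206.5308], [0.0, 0.0, 1.0]], 'k1': -0.0354, 'extrinsics': [[0.9713, -0.237, 0.0218, -0.4824], [-0.1204, -0.5682, -0.8141, 0.1752], [0.2053, 0.7881, -0.5804, 1.4329], [0.0, 0.0, 0.0, 1.0]]}
bin [([262, 196, 111, 120], 0.87)]
mat [([243, 216, 42, 36], 0.95), ([162, 169, 50, 38], 0.73)]
prop_grip [([257, 201, 16, 38], 0.89), ([206, 194, 26, 26], 0.58)]
tray [([245, 171, 50, 36], 0.87), ([262, 198, 110, 116], 0.64)]
jar0_center [([257, 201, 15, 38], 0.3)]
bolt_knob []
flap [([356, 218, 19, 31], 0.71), ([264, 219, 105, 63], 0.61)]
solvent [([339, 176, 30, 53], 0.71)]
beaker [([350, 219, 28, 30], 0.82), ([296, 173, 49, 37], 0.72)]
rack [([297, 173, 45, 39], 0.61)]
wrist {'mtx': [[292.1973, 0.0, 275.573], [0.0, 292.1973, 211.3082], [0.0, 0.0, 1.0]], 'k1': -0.0501, 'hand_eye': [[-0.0003, -0.9614, -0.2751, 0.0704], [1.0, -0.0004, 0.0003, -0.0003], [-0.0004, -0.2751, 0.9614, -0.1447], [0.0, 0.0, 0.0, 1.0]]}
```

Run:
```python
import cv2
a=cv2.imread("pics/scene0.png")[130:385,120:500];cv2.imwrite("pics/v1.png",cv2.resize(a,None,fx=2.1,fy=2.1,interpolation=cv2.INTER_CUBIC))
b=cv2.imread("pics/side0.png")[140:340,140:400];cv2.imwrite("pics/v2.png",cv2.resize(b,None,fx=3,fy=3,interpolation=cv2.INTER_CUBIC))
```

```text
(no output)
```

View pics/v1.png

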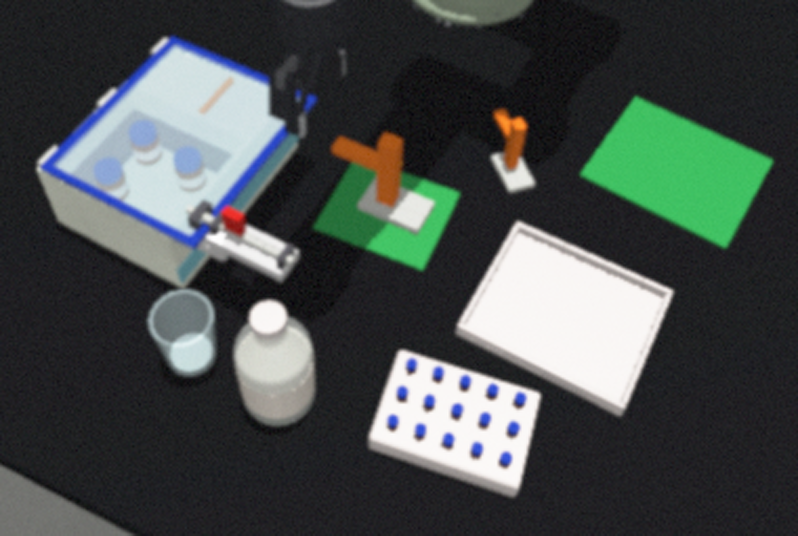

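View pics/v2.png

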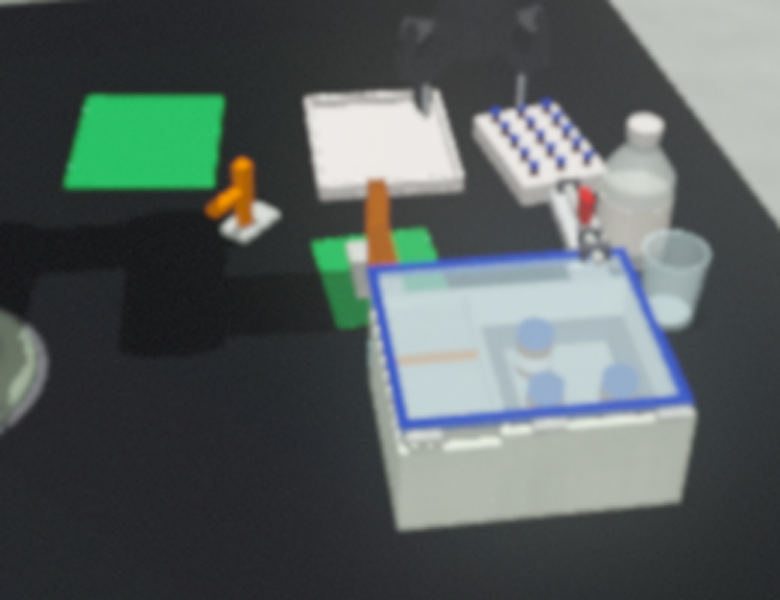

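The bin is at v1 (170,150) with three jars under the flap. There are two props: the large one at v1 (388,175) on a mat, and a small one at (515,145). There are two green mats, at v1 (387,210) and (680,170). Next I measure them.

```bash
cat > h.py <<'E'
from cell import bot
import cv2,numpy as np
from scipy.spatial.transform import Rotation as R
def quat(r): q=r.as_quat(); return [q[3],q[0],q[1],q[2]]
def down(yaw): # tool z down, tool y axis (closing) at world angle yaw
    y=np.array([np.cos(yaw),np.sin(yaw),0]);z=np.array([0,0,-1.]);x=np.cross(y,z)
    return R.from_matrix(np.c_[x,y,z])
def c2w(cam,pose=None):
    cal=bot.calibration(cam)
    if cam!="wrist": return np.linalg.inv(cal["extrinsics"])
    p,q=pose; T=np.eye(4);T[:3,3]=p;T[:3,:3]=R.from_quat([q[1],q[2],q[3],q[0]]).as_matrix()
    return T@np.array(cal["hand_eye"])
def pix2w(cam,px,z,pose=None):
    cal=bot.calibration(cam);K=np.array(cal["mtx"]);k=cal["k1"]
    px=np.atleast_2d(px).astype(float)
    d=(px-K[:2,2])/[K[0,0],K[1,1]]
    s=d.copy()
    for _ in range(10): s=d/(1+k*(s**2).sum(1,keepdims=True))
    T=c2w(cam,pose); r=np.c_[s,np.ones(len(s))]@T[:3,:3].T
    return T[:3,3]+r*((z-T[2,3])/r[:,2])[:,None]
def w2pix(cam,P,pose=None):
    cal=bot.calibration(cam);K=np.array(cal["mtx"]);k=cal["k1"]
    T=np.linalg.inv(c2w(cam,pose));p=np.atleast_2d(P)@T[:3,:3].T+T[:3,3]
    s=p[:,:2]/p[:,2:];s=s*(1+k*(s**2).sum(1,keepdims=True))
    return s*[K[0,0],K[1,1]]+K[:2,2]
def pose(): return np.array(bot.read_position()),np.array(bot.read_tool_rot())
def snap(name):
    p=pose(); im=bot.camera("wrist"); cv2.imwrite(f"pics/{name}.png",im[:,:,::-1]); np.savez(f"pics/{name}.npz",p=p[0],q=p[1]); return im,p
def load(name):
    d=np.load(f"pics/{name}.npz"); return cv2.imread(f"pics/{name}.png")[:,:,::-1],(d["p"],d["q"])
def blobs(im,cam,z,lo,hi,p=None,amin=60,n=3):
    m=cv2.inRange(cv2.cvtColor(np.ascontiguousarray(im),cv2.COLOR_RGB2HSV),lo,hi)
    out=[]
    for c in sorted(cv2.findContours(m,0,cv2.CHAIN_APPROX_NONE)[0],key=cv2.contourArea)[::-1][:n]:
        if cv2.contourArea(c)<amin: continue
        w=pix2w(cam,c[:,0,:]+0.0,z,p)[:,:2]
        r=cv2.minAreaRect((w*1000).astype(np.float32)); out.append((np.round(r[0],0),np.round(r[1],0),round(r[2],1)))
    return out
E
python3 - <<'E'
from h import *
im=cv2.imread("pics/scene0.png")[:,:,::-1]
print("green",blobs(im,"scene",.003,(45,90,40),(80,255,255)))
print("blue flap",blobs(im,"scene",.116,(108,150,60),(128,255,255)))
print("red",blobs(im,"scene",.145,(0,180,120),(4,255,255),amin=5),blobs(im,"scene",.145,(172,150,90),(180,255,255),amin=5))
f=lambda v:(np.array(v)/2.1+[120,130])
print("tray rim",pix2w("scene",f([[520,222],[673,290],[622,412],[458,330]]),.02).round(3)[:,:2].tolist())
print("flap",pix2w("scene",f([[172,38],[316,100],[195,243],[42,168]]),.116).round(3)[:,:2].tolist())
for n,p,z in [("bigprop top",[390,137],.125),("bigprop foot",[395,205],.01),("nose tip",[337,142],.082),("small foot",[513,172],.006),("beaker",[190,355],.0),("solvent",[277,395],0),("rack",[455,420],.046),("knob",[233,221],.145)]:
    print(n,pix2w("scene",f(p),z).round(3)[0,:2])
c=c2w("scene");print(c[:3,3]);print(c2w("side")[:3,3])
E
```

```text
green [(array([253., 385.]), array([209., 186.]), 79.0), (array([480.,  62.]), array([157., 140.]), 89.9)]
blue flap [(array([ 552., -185.]), array([231., 264.]), 84.7), (array([571., -75.]), array([ 12., 148.]), 84.5)]
red [(array([660., -46.]), array([29., 21.]), 84.4)] []
tray rim [[0.441, 0.225], [0.46, 0.419], [0.634, 0.401], [0.615, 0.207]]
flap [[0.417, -0.282], [0.439, -0.056], [0.689, -0.082], [0.673, -0.303]]
bigprop top [0.464 0.055]
bigprop foot [0.475 0.071]
nose tip [ 0.465 -0.015]
small foot [0.357 0.19 ]
beaker [ 0.763 -0.062]
solvent [0.764 0.051]
rack [0.729 0.244]
knob [ 0.662 -0.046]
[1.12166588 0.3073908  0.93721434]
[ 0.19545341 -1.14397986  0.98478498]
```

Run:
```python
from h import *
print(bot.read_tool_rot(), bot.read_clock())
for nm,(x,y,z) in {"w1":(.45,-.18,.36),"w2":(.38,.06,.36),"w3":(.42,.3,.36)}.items():
    for yaw in (-np.pi/2,np.pi/2):
        try: bot.move_pose([x,y,z],quat(down(yaw)));print(nm,yaw);break
        except bot.PlanningError as e: print(nm,yaw,e)
    im,p=snap(nm)
    for t in {"w1":["flap","jar0_center","bolt_knob","bin"],"w2":["prop_grip","mat"],"w3":["tray"]}[nm]:
        print(t,[(np.round(d["bbox"]).astype(int).tolist(),round(d["confidence"],2)) for d in bot.search_frame("wrist",t)][:5])
print(bot.read_clock())
ims=[cv2.imread(f"pics/w{i}.png") for i in (1,2,3)]
cv2.imwrite("pics/v3.png",cv2.resize(np.vstack([np.hstack(ims[:2]),np.hstack([ims[2],0*ims[2]])]),(800,600)))
```

```text
[4.66700099e-06 7.07110096e-01 7.07103467e-01 7.58609925e-06] 1.15
w1 -1.5707963267948966
flap [([188, 0, 199, 210], 0.75)]
jar0_center []
bolt_knob [([108, 0, 112, 11], 0.81)]
bin [([95, 0, 302, 211], 0.77), ([107, 0, 114, 7], 0.37)]
w2 -1.5707963267948966
prop_grip [([183, 166, 43, 55], 0.79), ([242, 96, 96, 36], 0.62)]
mat [([47, 184, 113, 100], 0.94), ([227, 67, 94, 81], 0.91)]
w3 -1.5707963267948966
tray [([501, 0, 59, 175], 0.7), ([206, 35, 135, 123], 0.68)]
8.4583
```

View pics/v3.png

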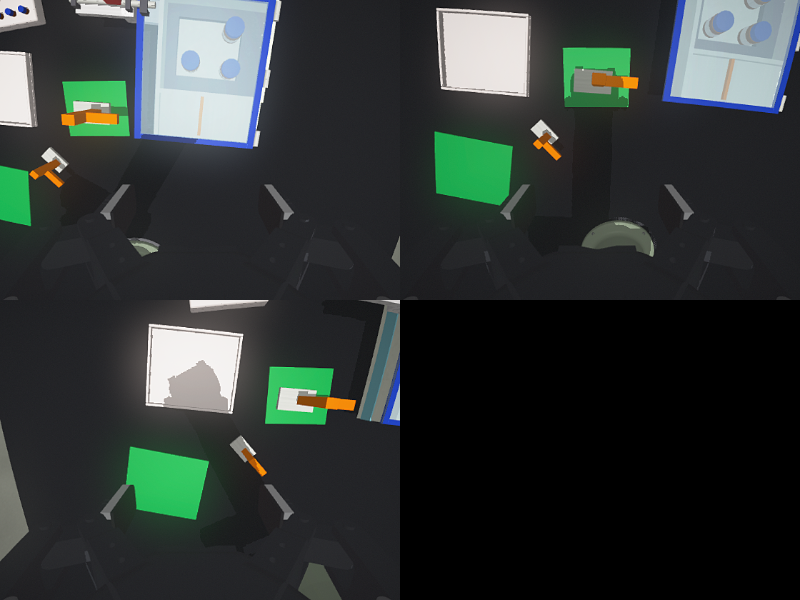

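w1–w3 show the bin (top clipped), the big prop with its nose to −y on the smaller mat, the tray and the jars. Next I take views centred on each.

Run:
```python
from h import *
q=quat(down(-np.pi/2))
for nm,pos in {"w6":(.54,.31,.36),"w5":(.5,.03,.36),"w4":(.56,-.16,.38)}.items():
    bot.move_pose(pos,q); im,p=snap(nm)
    if nm=="w4":
        print("flap",blobs(im,"wrist",.116,(108,150,40),(128,255,255),p)); print("red",blobs(im,"wrist",.161,(0,180,90),(4,255,255),p,amin=20))
    if nm=="w5": print("green",blobs(im,"wrist",.003,(45,90,40),(80,255,255),p)); print("orange",blobs(im,"wrist",.125,(5,150,40),(22,255,255),p))
    if nm=="w6": print("white", blobs(im,"wrist",.02,(0,0,90),(180,60,255),p))
ims=[cv2.imread(f"pics/w{i}.png")[:300,80:480] for i in (4,5,6)]
cv2.imwrite("pics/v4.png",np.vstack([np.hstack(ims[:2]),np.hstack([ims[2],0*ims[2]])]))
```

```text
white [(array([535., 311.]), array([201., 171.]), 84.3), (array([717., 239.]), array([115., 163.]), 5.5), (array([769., -22.]), array([ 79., 222.]), 7.9)]
green [(array([263., 386.]), array([204., 159.]), 78.5), (array([480.,  62.]), array([151., 130.]), 89.8)]
orange [(array([479.,  28.]), array([82., 41.]), 85.4), (array([371., 144.]), array([66., 26.]), 21.0)]
flap [(array([ 551., -210.]), array([177., 263.]), 85.0), (array([602., -80.]), array([ 12., 102.]), 84.4), (array([ 679., -105.]), array([48., 27.]), 89.5)]
red [(array([661., -47.]), array([22., 11.]), 85.2)]
```

View pics/v4.png

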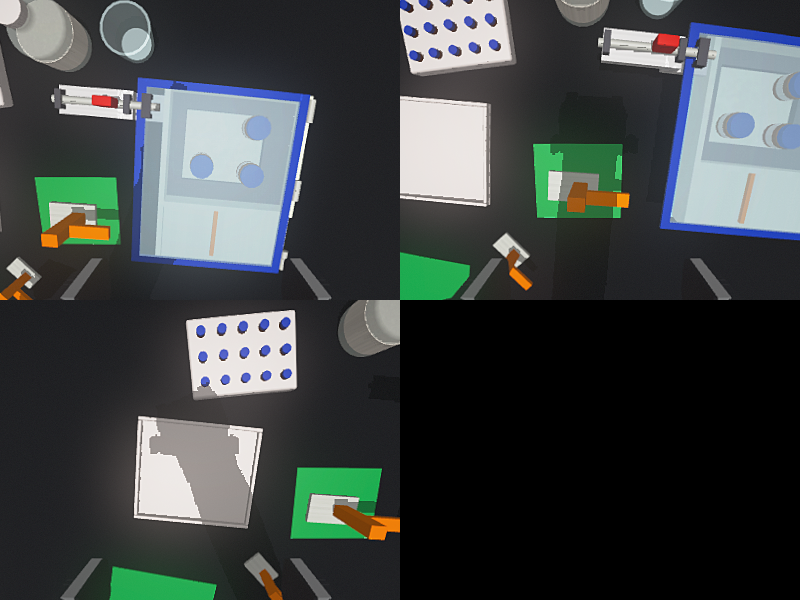

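```bash
cat > fit.py <<'E'
from h import *
from scipy.optimize import minimize
def box(x0,x1,y0,y1,z0,z1): return np.array([[x,y,z] for x in (x0,x1) for y in (y0,y1) for z in (z0,z1)])
PB=[box(-.01,.01,-.012,.012,.01,.125),box(-.01,.01,-.075,-.012,.07,.082)]
def omask(im): return cv2.inRange(cv2.cvtColor(np.ascontiguousarray(im),cv2.COLOR_RGB2HSV),(5,140,30),(22,255,255))
def fit_prop(names,guess,z0,mode="m"):
    D=[]
    for n in names:
        im,p=load(n); m=omask(im)
        c=w2pix("wrist",[[guess[0],guess[1],z0+.08]],p)[0]
        k,l,st,ce=cv2.connectedComponentsWithStats(m)
        cand=[i for i in range(1,k) if st[i,4]>150]
        i=min(cand,key=lambda i:np.hypot(*(ce[i]-c))); D.append((l==i,p))
    def cost(v):
        s=0
        Rz=R.from_euler("z",v[2]).as_matrix()
        for m,p in D:
            r=np.zeros(m.shape,np.uint8)
            for b in PB:
                P=b@Rz.T+[v[0]/10,v[1]/10,z0]
                h=cv2.convexHull((w2pix("wrist",P,p)*16).astype(np.float32)).astype(np.int32)
                cv2.fillConvexPoly(r,h,255,cv2.LINE_AA,4)
            r=r/255.; s+=1-np.minimum(r,m).sum()/np.maximum(r,m).sum()
        return s/len(D)
    best=min((minimize(cost,[guess[0]*10,guess[1]*10,guess[2]+d],method="Nelder-Mead",options=dict(initial_simplex=np.array([[guess[0]*10,guess[1]*10,guess[2]+d]]*4)+np.array([[0,0,0],[.1,0,0],[0,.1,0],[0,0,.15]]),xatol=1e-4,fatol=1e-5)) for d in (0,-.2,.2)),key=lambda r:r.fun)
    return best.x*[.1,.1,1],best.fun
E
python3 - <<'E'
from fit import *
print("prop",fit_prop(["w4","w5","w6"],[.475,.06,0.],.003), [fit_prop([n],[.475,.06,0.],.003) for n in ("w4","w5","w6")])
im,p=load("w4");hsv=cv2.cvtColor(np.ascontiguousarray(im),cv2.COLOR_RGB2HSV)
m=cv2.inRange(hsv,(108,150,40),(128,255,255)); m[:, :200]=0; m[300:]=0
ys,xs=np.nonzero(m);w=pix2w("wrist",np.c_[xs,ys],.116,p)[:,:2]*1000
print("flap",cv2.minAreaRect(w.astype(np.float32)))
for c in [(257,127),(201,166),(250,175)]: print(hsv[c[1],c[0]+80], pix2w("wrist",[[c[0]+80,c[1]]],.1,p)[0])
E
```

```text
Traceback (most recent call last):
  File "fit.py", line 25, in fit_prop
    best=min((minimize(cost,[guess[0]*10,guess[1]*10,guess[2]+d],method="Nelder-Mead",options=dict(initial_simplex=np.array([[guess[0]*10,guess[1]*10,guess[2]+d]]*4)+np.array([[0,0,0],[.1,0,0],[0,.1,0],[0,0,.15]]),xatol=1e-4,fatol=1e-5)) for d in (0,-.2,.2)),key=lambda r:r.fun)
  File "fit.py", line 25, in <genexpr>
    best=min((minimize(cost,[guess[0]*10,guess[1]*10,guess[2]+d],method="Nelder-Mead",options=dict(initial_simplex=np.array([[guess[0]*10,guess[1]*10,guess[2]+d]]*4)+np.array([[0,0,0],[.1,0,0],[0,.1,0],[0,0,.15]]),xatol=1e-4,fatol=1e-5)) for d in (0,-.2,.2)),key=lambda r:r.fun)
              ~~~~~~~~^^^^^^^^^^^^^^^^^^^^^^^^^^^^^^^^^^^^^^^^^^^^^^^^^^^^^^^^^^^^^^^^^^^^^^^^^^^^^^^^^^^^^^^^^^^^^^^^^^^^^^^^^^^^^^^^^^^^^^^^^^^^^^^^^^^^^^^^^^^^^^^^^^^^^^^^^^^^^^^^^^^^^^^^^^^^^^^^^^^^^^^^^^^^^^^^^^^^^^^^^^^^^^^^^^^^^^^
  File "fit.py", line 21, in cost
    h=cv2.convexHull((w2pix("wrist",P,p)*16).astype(np.float32)).astype(np.int32)
                      ~~~~~^^^^^^^^^^^^^
  File "h.py", line 22, in w2pix
    cal=bot.calibration(cam);K=np.array(cal["mtx"]);k=cal["k1"]
ValueError: time passes only in moves, steps and waits
```

Too many calibration calls in a row, so I cache it.

```bash
sed -i 's/bot\.calibration(/CAL(/' h.py; sed -i '3a import functools\n@functools.cache\ndef CAL(c): return bot.calibration(c)' h.py
python3 - <<'E'
from fit import *
print("prop",fit_prop(["w4","w5","w6"],[.475,.06,0.],.003), [fit_prop([n],[.475,.06,0.],.003) for n in ("w4","w5","w6")])
im,p=load("w4");hsv=cv2.cvtColor(np.ascontiguousarray(im),cv2.COLOR_RGB2HSV)
m=cv2.inRange(hsv,(108,150,40),(128,255,255)); m[:, :200]=0; m[300:]=0
ys,xs=np.nonzero(m);w=pix2w("wrist",np.c_[xs,ys],.116,p)[:,:2]*1000
print("flap",cv2.minAreaRect(w.astype(np.float32)))
for c in [(257,127),(201,166),(250,175)]: print(hsv[c[1],c[0]+80], pix2w("wrist",[[c[0]+80,c[1]]],.1,p)[0])
print(bot.read_clock())
E
```

```text
prop (array([ 0.47111667,  0.05661772, -0.07796196]), np.float64(0.1090682313428157)) [(array([ 0.46957634,  0.05863688, -0.04003443]), np.float64(0.10862814802124388)), (array([ 0.47170409,  0.05677024, -0.08465769]), np.float64(0.0994010543651268)), (array([ 0.47122   ,  0.05452844, -0.08605951]), np.float64(0.09237877085986879))]
flap ((552.9581298828125, -184.09646606445312), (228.2969970703125, 262.8197021484375), 84.94849395751953)
[108  82 212] [ 0.63086622 -0.24436922  0.1       ]
[108  75 214] [ 0.57598821 -0.16599174  0.1       ]
[109  79 211] [ 0.56297706 -0.23773407  0.1       ]
14.7333
```

Bin origin is about (0.551,−0.2055) with yaw −0.088. The big prop is at (0.471,0.057) with yaw about −0.08, on the 130×150 mat at (0.480,0.062). The look-alikes are the small prop at (0.357,0.19) and the large mat at (0.26,0.386). Bolt first.

```bash
cat >> h.py <<'E'
BO=np.array([.5511,-.2055]);BY=-.0882
def B(x,y,z): # bin mm -> world m
    c,s=np.cos(BY),np.sin(BY); return np.array([BO[0]+(c*x-s*y)/1000,BO[1]+(s*x+c*y)/1000,z/1000])
def toB(P): return (R.from_euler("z",-BY).as_matrix()@(np.array([P[0],P[1],P[2]])-[*BO,0]))*1000
E
python3 - <<'E'
from h import *
q=quat(down(BY))
a=B(95.5,167.6,133)
j=bot.solve_ik(a+[0,0,.12],q); print(j)
bot.set_gripper(.55,30)
bot.move_pose(a+[0,0,.12],q); bot.move_linear(a,.12,until_force=8)
print(toB(bot.read_position()))
bot.set_gripper(0.0,40); print(bot.read_gripper_width(),bot.read_finger_force())
b=B(95.5,165+44,133)
print(bot.move_linear(b,.06,until_force=25),toB(bot.read_position()),bot.read_ft_force())
bot.wait(.1); im,p=snap("w7")
bot.set_gripper(.55); bot.move_linear(np.array(bot.read_position())+[0,0,.14],.2); snap("w8"); print(bot.read_clock())
E
python3 -c "
import cv2,numpy as np
a=[cv2.imread(f'pics/w{i}.png') for i in (7,8)]
cv2.imwrite('pics/v5.png',cv2.resize(np.hstack(a),(800,300)))"
```

```text
[-0.18222853  0.53180454  0.1811874   1.22017918  0.          1.4767678 ]
[ 96.18771235 167.51343691 133.97308124]
0.12940111687692904 40.903587341308594
False [ 96.3311474  209.43749343 133.78792895] [ 1.92960727 -0.68198888  5.20459953]
20.2333
```

View pics/v5.png

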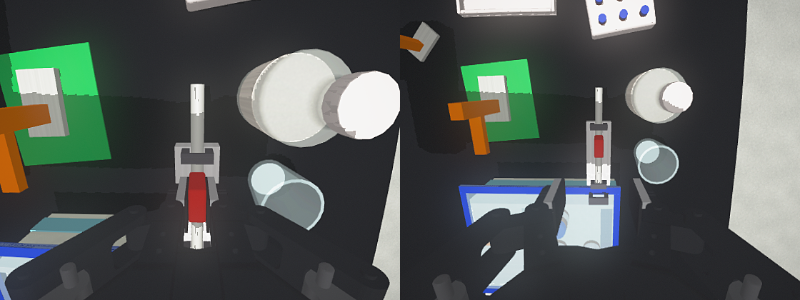

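Both views show the knob moved outward, with the rod end sticking out past the far post. I check the travel numerically and then take the prop.

```bash
python3 - <<'E'
from h import *
im,p=load("w8")
for r in blobs(im,"wrist",.161,(0,180,90),(4,255,255),p,amin=20): print("knob",toB([*r[0]/1000,0]),r)
g=np.array([.4712,.0566]); z=.003+.108-.019
q=quat(down(-.08))
bot.set_gripper(.8,70)
bot.move_pose([*g,z+.12],q); bot.move_linear([*g,z],.12,until_force=8)
print(bot.read_position()); bot.set_gripper(0,70); print(bot.read_gripper_width(),bot.read_finger_force())
p0=np.array(bot.read_position()); bot.move_linear(p0+[0,0,.022],.08); print(bot.read_ft_force(),bot.read_clock())
snap("w9")
E
python3 -c "
import cv2
cv2.imwrite('pics/v6.png',cv2.imread('pics/w9.png'))"
```

```text
knob [ 96.43984878 213.82613397   0.        ] (array([666.,  -1.]), array([15., 10.]), 84.9)
[0.47188953 0.05653453 0.09251864]
0.22337531683655928 69.31036949157715
[ 0.03097711 -0.20313322 -4.48438112] 23.5167
```

View pics/v6.png

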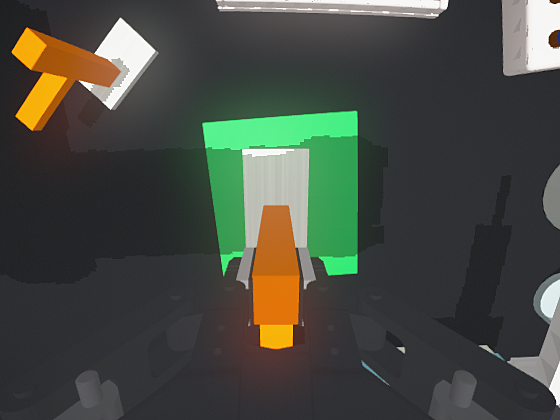

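The prop is held upright and square: foot edge at row 150, post between the pads at (275,265). Now open the flap with it.

Run:
```python
from h import *
q=quat(down(BY))
im,p=load("w9")
e=pix2w("wrist",[[243,150],[309,149],[276,150]],.035,p)[:,:2]
Rt=R.from_euler("z",.08).as_matrix()[:2,:2]; loc=(Rt@(e-p[0][:2]).T).T*1000; print("foot edge rel tcp (exp y 55, x+-25)",loc.round(1))
dy=-(loc[2,1]-55); print("dy",dy); dy=float(np.clip(dy,-4,4))  # tcp is dy ahead of post axis
P=lambda ty,tz:B(-86,ty+75+dy,tz-82+89.5)
bot.move_linear(P(145,104),.1,rotation=q)
print(bot.move_linear(P(108,104),.08,until_force=10),bot.read_ft_force())
f0=np.array(bot.read_ft_force())
H=np.array([-92,110]);r=201
for th in [.1,.25,.4,.55,.7,.85,1.0,1.15,1.3,1.45,1.6,1.75,1.9,2.0]:
    t=H+r*np.array([np.cos(th),np.sin(th)])
    s=bot.move_linear(P(*t),.15,until_force=20)
    if s: print("stopped",th,bot.read_ft_force());break
    if th in(.25,.85,1.45,2.0): print(th,np.round(np.array(bot.read_ft_force())-f0,2))
print(toB(bot.read_position()),bot.read_clock(),dy)
im=bot.camera("side");cv2.imwrite("pics/s1.png",im[:,:,::-1]); im2=bot.camera("scene")
cv2.imwrite("pics/v7.png",np.hstack([cv2.resize(im[120:330,150:430],(400,300)),cv2.resize(im2[80:320,80:400],(400,300))])[:,:,::-1])
```

```text
foot edge rel tcp (exp y 55, x+-25) [[-24.8  54.4]
 [ 24.9  55.1]
 [  0.   54.3]]
dy 0.6597919863510029
False [-0.09660075  0.55945478 -5.48806186]
0.25 [ 1.45 -0.41 -0.59]
0.85 [ 0.57 -0.15 -0.62]
1.45 [ 0.63 -0.04  0.7 ]
2.0 [-0.39  0.2   0.92]
[-86.11442679 -99.771066   300.02885606] 29.5167 0.6597919863510029
```

View pics/v7.png

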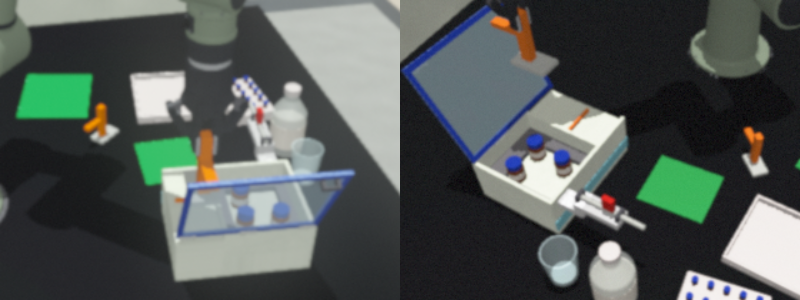

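The flap is wide open, leaning on the nose at about 2.0 rad. Next I set the prop down on the deck.

Run:
```python
from h import *
q=quat(down(BY)); dy=.66
P=lambda ty,tz:B(-86,ty+75+dy,tz-82+89.5)
print(bot.move_linear(P(-122.5-2,177+5),.12,until_force=15),toB(bot.read_position()),bot.read_ft_force())
print(bot.move_linear(P(-122.5,177-3),.02,until_force=5),toB(bot.read_position()),bot.read_ft_force())
bot.set_gripper(.8); bot.wait(.2); print(bot.read_ft_force())
x=np.array(bot.read_position()); bot.move_linear(x+[0,0,.1],.12); bot.wait(.7)
qq=quat(down(-np.pi/2)); bot.move_pose(B(20,20,330),qq); snap("w10")
print([(np.round(d["bbox"]).astype(int).tolist(),round(d["confidence"],2)) for d in bot.search_frame("wrist","jar0_center")], bot.read_clock())
im=bot.camera("side")
cv2.imwrite("pics/v8.png",np.hstack([cv2.resize(im[120:330,150:430],(400,300)),cv2.resize(cv2.imread("pics/w10.png")[:,:,::-1],(400,300))])[:,:,::-1])
```

```text
False [-85.67682725 -49.04981836 190.00275732] [-0.02423404  0.08629665 -4.92660504]
True [-85.16166294 -48.36518546 184.54122823] [ 0.36041493 -0.46184033  2.4501347 ]
[-0.26738877  0.34158001  0.21730733]
[([301, 175, 30, 30], 0.75)] 35.125
```

View pics/v8.png

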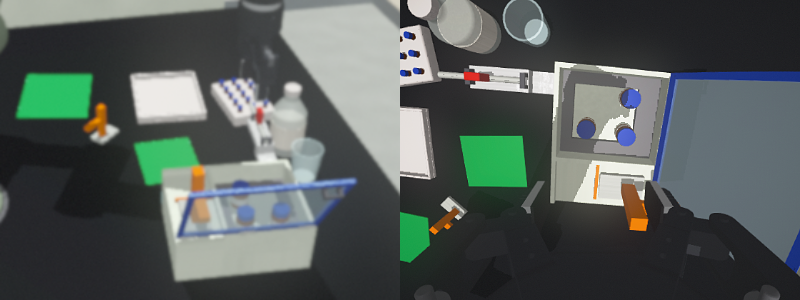

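The flap is propped, with the prop upright at the rail and the three jars visible. Now the jars, with a fresh look before each.

```bash
cat > jars.py <<'E'
from h import *
Q=quat(down(-np.pi/2))
def find(im,p):
    m=cv2.inRange(cv2.cvtColor(np.ascontiguousarray(im),cv2.COLOR_RGB2HSV),(108,120,40),(128,255,255))
    k,l,st,ce=cv2.connectedComponentsWithStats(m); out=[]
    for i in range(1,k):
        if st[i,4]<150: continue
        b=toB(pix2w("wrist",[ce[i]],.098,p)[0])
        if -34<b[0]<122 and -92<b[1]<92: out.append((b[:2].round(1),st[i].tolist()))
    return out
def look(nm): 
    bot.move_pose(B(20,20,330),Q); im,p=snap(nm); return find(im,p)
def pick_place(b,spot):
    a=B(b[0],b[1],69); bot.set_gripper(.68,30)
    bot.move_pose(a+[0,0,.13],Q)
    if bot.move_linear(a,.15,until_force=8): print("touch",toB(bot.read_position()))
    bot.set_gripper(0,35); print("w",bot.read_gripper_width(),bot.read_finger_force())
    bot.move_linear(a+[0,0,.17],.2)
    t=R.from_euler("z",-.1).as_matrix()@np.array([spot[0],spot[1],0])+[.535,.311,0]
    bot.move_pose(t+[0,0,.16],Q); bot.move_linear(t+[0,0,.035],.15)
    print("put",bot.move_linear(t+[0,0,.020],.03,until_force=3),bot.read_position())
    bot.set_gripper(.68); bot.move_linear(t+[0,0,.16],.2)
E
python3 - <<'E'
from jars import *
im,p=load("w10"); print(find(im,p)); 
J=find(im,p)
if len(J)==3:
    b=max((j[0] for j in J),key=lambda v:v[0]); print(b)
    pick_place(b,(.05,0)); print(look("w11"),bot.read_clock())
E
```

```text
[(array([ 82.4, -34.5]), [310, 125, 28, 27, 563]), (array([21.3, 43.5]), [248, 169, 25, 25, 370]), (array([ 13. , -34.4]), [304, 179, 26, 26, 500])]
[ 82.4 -34.5]
w 0.4067598434125418 35.066163539886475
put True [0.585543   0.30636669 0.02605107]
[(array([21. , 44.7]), [248, 169, 25, 25, 319]), (array([ 13. , -34.4]), [304, 179, 26, 26, 500])] 50.0333
```

Run:
```python
from jars import *
im,p=load("w11"); J=find(im,p); J.sort(key=lambda j:j[0][1])
pick_place(J[0][0]+[0,1.5],(0,0))
J=look("w12"); print(J)
if len(J)==1:
    pick_place(J[0][0]-[0,2],(-.05,0))
print(look("w13")); bot.move_pose([.54,.31,.34],Q); snap("w14"); print(bot.read_clock())
cv2.imwrite("pics/v9.png",cv2.resize(np.hstack([cv2.imread("pics/w13.png"),cv2.imread("pics/w14.png")]),(800,300)))
```

```text
w 0.4142206630886635 35.07593214511871
put True [0.53571515 0.31135932 0.02586245]
[]
[]
69.5333
```

View pics/v9.png

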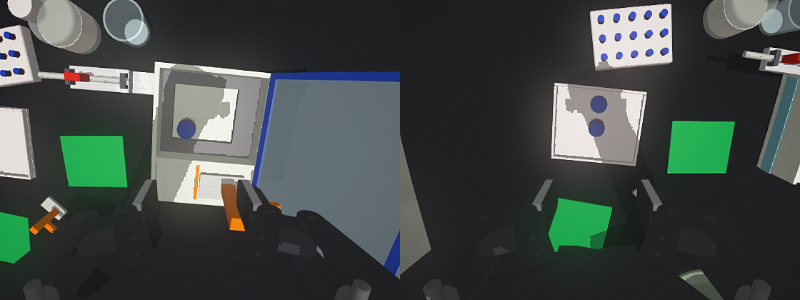

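Two jars stand in the tray (at v9 (597,104) and (596,128)). One remains in the well at v9 (186,129), in shadow, and the colour mask missed it. I locate it from that pixel.

Run:
```python
from jars import *
bot.move_pose(B(0,40,330),Q); im,p=snap("w15")
m=cv2.inRange(cv2.cvtColor(np.ascontiguousarray(im),cv2.COLOR_RGB2HSV),(105,90,25),(130,255,255))
k,l,st,ce=cv2.connectedComponentsWithStats(m);c=[]
for i in range(1,k):
    b=toB(pix2w("wrist",[ce[i]],.098,p)[0])
    if st[i,4]>60 and -34<b[0]<122 and -92<b[1]<92: c.append((b[:2],st[i].tolist()))
print(c)
im0,p0=load("w13"); print("from view",toB(pix2w("wrist",[[260,180]],.098,p0)[0]))
if len(c)==1:
    pick_place(c[0][0],(-.05,0)); bot.move_pose([.54,.31,.34],Q); snap("w16"); im=bot.camera("scene")
    cv2.imwrite("pics/v10.png",np.hstack([cv2.resize(cv2.imread("pics/w16.png"),(400,300)),cv2.resize(im[80:380,80:480],(400,300))[:,:,::-1]]))
print(bot.read_clock())
```

```text
[(array([20.53608371, 40.96945865]), [264, 155, 26, 26, 526])]
from view [22.41786165 41.23073679 98.        ]
w 0.41303569680270646 34.780179262161255
put True [0.48598195 0.31637926 0.02586203]
85.125
```

View pics/v10.png

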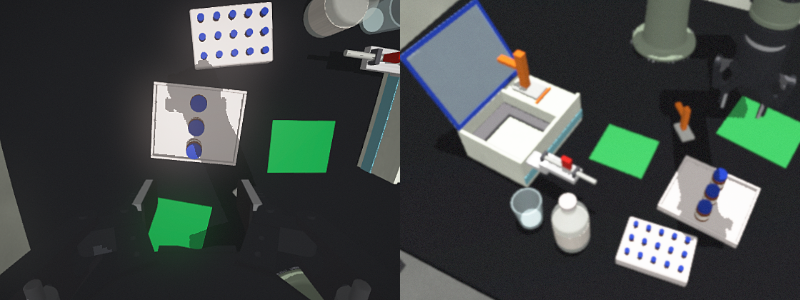

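All three jars stand in the tray, the well is empty and the flap is still open. I retrieve the prop along the reverse path and put it back on the mat.

Run:
```python
from h import *
q=quat(down(BY)); dy=-1.5
P=lambda ty,tz:B(-85.5,ty+75+dy,tz-82+89.5)
bot.set_gripper(.8,70)
bot.move_pose(B(-85.5,-47,290),q)
print(bot.move_linear(B(-85.5,-47,184.5),.12,until_force=8),toB(bot.read_position()))
bot.set_gripper(0,70); print(bot.read_gripper_width(),bot.read_finger_force())
H=np.array([-92,110]);r=201
bot.move_linear(B(-85.5,-48,189),.05,until_force=15)
pts=[H+r*np.array([np.cos(t),np.sin(t)]) for t in [2.02,1.9,1.75,1.6,1.45,1.3,1.15,1.0,.85,.7,.55,.4,.25,.1]]+[(108,104),(150,103)]
for i,t in enumerate(pts):
    if bot.move_linear(P(*t),.15 if i<14 else .08,until_force=20): print("stop",i,bot.read_ft_force()); break
print(toB(bot.read_position()),bot.read_ft_force(),bot.read_clock())
snap("w17");im=bot.camera("scene")
cv2.imwrite("pics/v11.png",np.hstack([cv2.resize(cv2.imread("pics/w17.png"),(400,300)),cv2.resize(im[80:380,80:480],(400,300))[:,:,::-1]]))
```

```text
False [-85.01285607 -47.26429661 185.17487503]
0.2243562450608235 69.31285500526428
[-85.52683717 223.60588831 110.52742948] [-0.57611724  0.31936912 -4.54910279] 96.9583
```

View pics/v11.png

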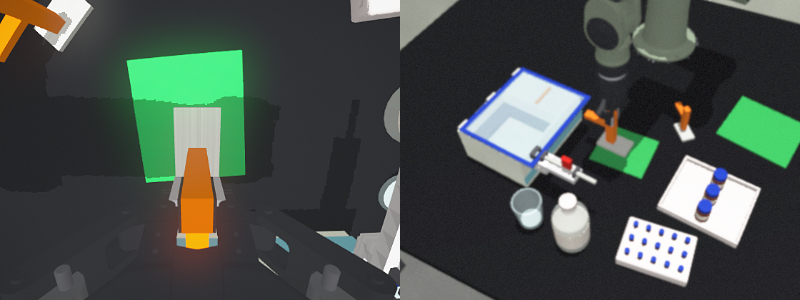

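The flap is shut and the prop is held upright by the mat. I set it down and then slide the bolt home.

Run:
```python
from h import *
q=quat(down(BY))
bot.move_linear([.478,.056,.113],.1,rotation=q)
print(bot.move_linear([.478,.056,.089],.03,until_force=4),bot.read_position())
bot.set_gripper(.8); x=np.array(bot.read_position()); bot.move_linear(x+[0,0,.14],.15)
a=B(96.3,209.4,133.5); bot.set_gripper(.55,40)
bot.move_pose(a+[0,0,.12],q); print(bot.move_linear(a,.12,until_force=8))
bot.set_gripper(0,40); print(bot.read_gripper_width())
print(bot.move_linear(B(96.3,163,133.5),.05,until_force=12),toB(bot.read_position()),bot.read_ft_force())
bot.set_gripper(.55); bot.move_linear(np.array(bot.read_position())+[0,0,.14],.15)
bot.move_pose([.53,-.06,.38],quat(down(-np.pi/2))); im,p=snap("w18")
for r in blobs(im,"wrist",.161,(0,180,90),(4,255,255),p,amin=20): print("knob",toB([*r[0]/1000,0]),r)
print("flap",blobs(im,"wrist",.116,(108,150,40),(128,255,255),p,n=2)); s=bot.camera("scene")
cv2.imwrite("pics/v12.png",np.hstack([cv2.resize(cv2.imread("pics/w18.png"),(400,300)),cv2.resize(s[80:380,80:480],(400,300))[:,:,::-1]]))
print(bot.read_ft_force(),bot.read_clock())
```

```text
True [0.47778212 0.05584408 0.0929697 ]
False
0.13030580303490108
False [ 96.34286317 164.290718   134.2331149 ] [-2.45028624  3.11945238  4.61237282]
knob [ 95.77548307 164.57617338   0.        ] (array([661., -50.]), array([22., 11.]), 85.1)
flap [(array([ 553., -185.]), array([229., 263.]), 84.8), (array([586., 261.]), array([28., 28.]), 19.3)]
[-0.68082719  0.2390065  -1.31493662] 106.475
```

View pics/v12.png

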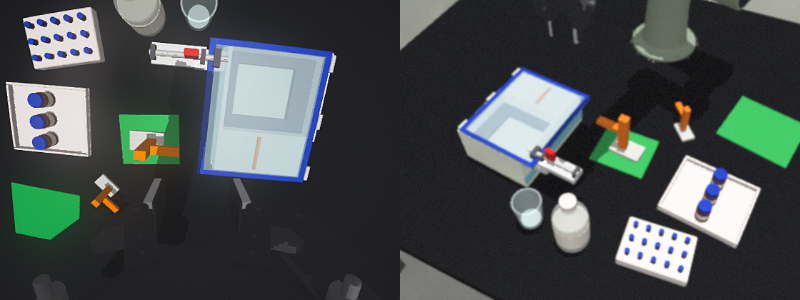

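All looks done; I push once more against the end stop to be sure the bolt is home, then hand in.

Run:
```python
from h import *
q=quat(down(BY)); a=B(96.3,164.5,133.5)
bot.move_pose(a+[0,0,.13],q); bot.move_linear(a,.12,until_force=8); bot.set_gripper(0,40)
print(bot.move_linear(B(96.3,159,133.5),.03,until_force=12),toB(bot.read_position()),bot.read_ft_force())
bot.set_gripper(.55); bot.move_linear(np.array(bot.read_position())+[0,0,.15],.15)
bot.wait(.5); im=bot.camera("side"); print([d["bbox"] for d in bot.search_frame("side","tray")][:1], bot.read_clock())
print(bot.close_job())
```

```text
True [ 96.32668456 164.4667246  134.23455989] [0.18630739 1.44146561 3.7968576 ]
[[246.6, 168.4, 46.5, 36.1]] 111.7833
the job is handed in; nothing more can be done
None
```

I handed the job in at 111.8 s: all three jars stand upright in the tray, the flap is shut, the prop is back upright on its green mat, and the bolt is home against its stop; the hand-in call returned no verdict.

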